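# Slide out the flat caddy lid and close the sachet caddy

## Robot

A 6-joint arm with a two-finger parallel gripper is mounted at the origin on the work surface. World frame = base frame: x ahead of the robot, y to its left, z up, the work surface at z = 0. Lengths are in mm, angles in rad, forces in N, time in s.
With the tool pointing down it reaches from about 375 to 925 mm from the base axis. Payload 5.7 kg.
Tool frame: the origin (TCP) lies midway between the tips of the shut fingers; the grasp point (between the pads) lies 19 mm behind it (bot.pinch_z is the distance from the TCP to the grasp point, in mm); z points along the fingers, y is the line along which they close (so a half turn about z gives the same grasp; the last joint's range is limited). The gripper opens to 88 mm and grips with 3 to 60 N. Pads are 20 mm wide; open, the fingers measure 115 mm over their backs; the gripper's body (75 mm by 178 mm) begins 61 mm behind the grasp point.
Start: joints at [1.167, 0.359, 1.51, -0, 1.272, -0.115], TCP at [170.874, 575.121, 222.623] pointing down, gripper open.
Joint ranges: [-2.97, 2.97], [-1.01, 2.36], [0.21, 2.38], [-0.96, 4.11], [0.2, 2.71], [-2.98, 2.98]. Speed limits (rad/s): [2.39, 2.39, 3.14, 3.14, 3.14, 3.14].

## Interface

Orientations are given as a unit quaternion [w, x, y, z].
In Python, from cell import status, vision, close_job, bot gives the robot as it stands.
- The arm moves only by the tool send_rows, never from a script. Its arguments are lists of equal length, an entry for each row: "slide": the shift along the tool's x, y, z scaled (see below), a list of three; "angular": the turn, a rotation vector about the tool's x, y, z scaled (see below), a list of three; "fingers": the opening, from 0 (shut) to 1 (fully open). In form: {"slide": [[dx, dy, dz], ...], "angular": [[ax, ay, az], ...], "fingers": [fingers, ...]}. A call has exactly 8 rows; each row is the pose to reach, as a shift and turn from the pose commanded when the call began, along the tool's axes at that moment; what a row does not reach only later rows make up. The controller multiplies each number of a shift by 0.75 m and each number of a turn by 0.5 rad. A row lasts 1/12 s, in which the tool goes at most 41.7 mm and 7.16 degrees, less where a joint would pass 70% of its speed; a pose out of reach is approached as far as the arm can. A call with a number of a shift or a turn outside -1 to 1 is refused whole. A call with a gripper value outside its range is refused whole. The fingers move at their own pace and stop on an object; "grip_force" is the grip in N (left out, the last holds). Time passes only in rows, so rows that repeat a pose let the fingers close, or fill a call up. It gives the time, the measured TCP pose, the force and the opening at its end, in the units of the state.
- status.get_obs(): the state, without advancing time (a new reading comes with each control period).
- vision.camera(name): name is "scene" or "top" or "wrist"; returns (picture, depth): 420x560x3 uint8, red, green, blue; 420x560 float32, mm along the optical axis (not along the pixel's ray), 0 where there is no reading.
- vision.camera_model(name): a dict with "intrinsics" (3x3 intrinsics, pixels), "extrinsics" (4x4, takes a point from world to camera coordinates). Camera axes: x right, y down, z forward; pixel columns grow to the right and rows downward; lengths in mm; the calibration is good to about 2 mm. A picture is of the moment at which its call begins: read the wrist's pose just before it. camera_model takes no time and is no camera call; for the wrist camera it gives the pose at the moment of the call.
- close_job(): hands the job in, once; it reports no verdict.
Trained networks look in the newest picture that a camera, given by its name, has taken for a name from the list of things; names that differ only in an ending like _2 or _b are one class to them, and where a whole thing is asked for, a point or a joint stands for the part that bears it (a point fixed in the world has none). Each returns a list of dicts, best first, with "conf" (0 to 1); they miss things now and then, are a little off and sometimes report something else, mostly with a low value. They report only what shows in the picture. A call takes as long as a camera call. They do not tell look-alikes from the thing itself.
- vision.outline_of(label, camera): "pixels" (420x560 bool, what is visible of it) and "extent" ([left, top, right, bottom] in pixels, round what is visible of it).
The state is a dict: "t": time; "qpos": joint angles; "qd": joint speeds; "effort": joint torques, N m; "tcp_pos": TCP position; "ee_rot": TCP orientation; "contact_force": force on the tool from outside, world axes, zero at the start; "torque": the same for the moment, N m; "grip_width": finger opening in mm.
Only numpy, scipy, OpenCV 4.12 (cv2) and the standard library are available. Lean on these libraries where they do the work, as an engineer would, in place of code of your own. Each camera call takes 0.05 s, during which the arm holds its last target. There are 200 camera calls.

## Task

Put the lid on the sachet caddy. The lid is the thin flat bamboo board lying in the shallow recess of the cup riser: press on it, slide it out over the riser's front edge until its end hangs well out, pinch the hanging end, then lay it without dropping it on the caddy's rim, along the caddy and centred so that the opening is covered. Leave the caddy and the other things standing where they are.

Things in the scene. Friction and masses are not known exactly. Their poses are not given: they have to be found in the camera images.
- lid: Thin flat bamboo board, 170 (x) x 66 (y) x 5 mm thick, about 50 g, loose. Origin: centre of its underside; x along its length, z up. It starts flat in the riser's recess, along the riser's x, its near end 30 to 50 mm inside the front edge; its sides cannot be gripped there. A fingertip pressed on it with about 5 to 8 N drags it along; pressed past the front edge it would tip.
- riser: Fixed two-tier cup riser of white and grey laminate on the table, open front and back. Origin: centre of its foot; x points inward from its front, z up. Lower board 240 deep (x -120 to 120) x 300 wide. Side panels 12 mm thick outside y = +-150, z 0 to 275 for x above -60, else z 0 to 85; between them it is empty under the lower board.
- recess_edge (a point): Middle of the front edge of the riser's lower board, at the recess floor (riser frame -120, 0, 85 mm); axes as the riser's. The recess: 74 mm wide, 5 mm deep, open at this edge, closed 225 mm further in. The boards beside it are flush with the lid's top (z 90). The board under it is 12 mm thick.
- deck_edge (a point): Middle of the lower front edge of the riser's upper deck (riser frame -60, 0, 275 mm); axes as the riser's. The deck runs from here 180 mm inward, full width, 14 mm thick, 185 mm above the lid's top. An upright tool cannot press on the stowed lid; one leaning about 35 degrees back towards the front reaches in below the deck.
- caddy: Open-topped narrow bamboo box with stick sachets standing inside below the rim, 130 (x) x 44 (y) x 70 mm high, walls 5 mm, opening 120 x 34 mm, loose, about 450 g. Origin: centre of its underside, on the table; x along its length, roughly away from the robot. Stands left or right of the riser, nearer the robot.
- caddy_rim (a point): Centre of the caddy's mouth, level with its rim (70 mm above the table); axes as the caddy's. The lid's underside comes to lie here; it then stands out 11 mm on each long side and 20 mm at each end.
- jar: Bystander: glass jar with steel cap, 80 mm across, 120 mm high, on the side that the caddy is not. Origin: centre of its underside.
- paper_cups: Bystander: stack of paper cups, 70 mm across, 107 mm high, on the riser's lower board at its right (-y) back. Origin: centre of its underside.
- mug: Bystander: white ceramic cup, 72 mm across, 80 mm high, on the riser's lower board at its left (+y) back. Origin: centre of its underside.
- tin: Bystander: steel tin, 80 mm across, 90 mm high, on the riser's upper deck. Origin: centre of its underside.
Not all that is in view belongs to the job. There is more than one size of the caddy; the one meant has the size given above.

How it is judged (in metres and radians):
On the way:
1. the lid, still lying flat on the recess floor, hangs at least 20 mm out over the riser's front edge (x of lid in the frame of recess_edge between -0.005 and 0.065 m and angle between lid's own z axis and vertical below 0.06 rad and z of lid in the frame of recess_edge between -0.004 and 0.004 m and y of lid in the frame of recess_edge between -0.02 and 0.02 m), for 0.1 s.
At the end, for the whole second after the job is handed in: Lid flat and at rest on the caddy's rim (0.06 rad), along it within 0.10 rad, centre within 10 mm across and 20 mm along it, covering the opening; caddy upright within 50 mm of its start; jar, cups, mug and tin within 30 mm of theirs (x of lid in the frame of caddy between -0.02 and 0.02 m and y of lid in the frame of caddy between -0.01 and 0.01 m and z of lid in the frame of caddy between 0.066 and 0.078 m and angle between the x axis of lid and the x axis of caddy, either way round below 0.1 rad and angle between the z axis of lid and the z axis of caddy, either way round below 0.06 rad and angle between caddy's own z axis and vertical below 0.05 rad and distance of caddy from where it was at the start of the episode below 0.05 m and linear speed of each of lid, caddy below 0.02 m/s and distance of each of jar, paper_cups, mug, tin from where it was at the start of the episode below 0.03 m); the robot touches nothing.
It fails at once if the lid falls down to the table (height (world z) of lid below 0.03 m).
It fails at once if the lid is let go more than 15 mm above the caddy's rim (horizontal distance between lid and caddy below 0.08 m and z of lid in the frame of caddy above 0.085 m and contact force between the fingers and lid below 0.02 N).
It fails at once if the caddy is tipped (angle between caddy's own z axis and vertical above 0.35 rad).
It fails at once if a bystander is knocked over (angle between any of jar, paper_cups, mug, tin's own z axis and vertical above 0.35 rad).
It also fails if it takes over 58 s, if anything falls off the work surface, if the arm or the gripper's body presses on something with over 40 N, if the wrist force passes 120 N, or if a joint passes its speed limit or range.

## Working session

There is one attempt and no reset: what is moved stays moved. The work goes in short steps, Python scripts to look and compute and a tool call to move; the robot and the scene stay as the last step left them, time stands still between calls to the robot, and variables do not carry over. Pictures are saved under pics/ and viewed, on a budget of 10 in all, crops included, one or two more only if the job needs it, and the job is handed in when it is done.

Besides the shell and the picture viewer there is one more tool, called after ">>>" as a command line: name --argument value ..., lists and objects as JSON in quotes. send_rows: Moves the arm, as the interface text tells. Its arguments: {"type":"object","properties":{"slide":{"type":"array"},"angular":{"type":"array"},"fingers":{"type":"array"},"grip_force":{"type":"number"}},"required":["slide","angular","fingers"]}

```bash
ls; mkdir -p pics
python3 - <<'E'
from cell import status, vision, bot
import cv2,numpy as np
print(status.get_obs()); print(bot.pinch_z, [a for a in dir(bot) if a[0]!='_'])
ims=[]
for c in ["scene","top"]:
    p,d=vision.camera(c); np.savez(f"{c}.npz",p=p,d=d,K=vision.camera_model(c)["intrinsics"],E=vision.camera_model(c)["extrinsics"])
    cv2.imwrite(f"pics/{c}0.png",cv2.resize(p[:,:,::-1],(800,600)))
    for l in ["lid","riser","caddy","jar","paper_cups","mug","tin"]:
        for r in vision.outline_of(l,c): print(c,l,round(r["conf"],2),r["extent"],int(r["pixels"].sum()))
E
```

```text
pics
{'t': 0.0, 'qpos': array([ 1.16690317e+00,  3.59519713e-01,  1.51141560e+00,  1.61023977e-05,
        1.27249890e+00, -1.15082547e-01]), 'qd': array([ 0.00039416, -0.00111596,  0.00052619, -0.00055743, -0.00123687,
       -0.00124673]), 'effort': array([ 9.69919238e-04, -5.15379882e+01, -2.70722830e+01,  6.76764711e-02,
        3.47714801e-02, -1.59251808e-04]), 'tcp_pos': array([170.60842091, 574.51931209, 221.80724685]), 'ee_rot': array([-2.43694428e-04,  1.43906236e-01,  9.89590899e-01, -8.87978366e-04]), 'contact_force': array([-0.36710617, -0.90679542,  0.42292204]), 'torque': array([ 0.00790319, -0.04853734, -0.04827862]), 'grip_width': 87.63295613819542}
18.700000000000003 ['IKError', 'pinch_z']
scene lid 0.87 [282.8, 229.5, 313.0, 272.6] 958
scene lid 0.34 [234.6, 175.9, 374.6, 310.8] 10710
scene riser 0.92 [233.7, 169.7, 375.6, 309.4] 10589
scene caddy 0.88 [117.4, 244.9, 150.5, 270.9] 610
scene caddy 0.85 [162.0, 224.8, 187.9, 272.8] 810
scene caddy 0.56 [202.0, 214.5, 224.1, 243.0] 463
scene jar 0.86 [374.9, 185.9, 400.5, 233.6] 948
scene paper_cups 0.94 [247.9, 228.3, 275.0, 274.7] 1094
scene mug 0.66 [328.0, 225.8, 355.2, 263.3] 826
scene tin 0.81 [267.4, 163.1, 302.1, 208.9] 1432
scene tin 0.16 [234.7, 173.8, 377.9, 309.1] 10105
top lid 0.55 [243.6, 199.1, 266.3, 216.7] 364
top lid 0.16 [124.5, 224.5, 161.1, 251.8] 897
top riser 0.73 [182.7, 111.4, 329.6, 235.9] 12133
top caddy 0.92 [400.4, 233.9, 434.8, 251.5] 410
top caddy 0.89 [320.8, 254.8, 343.8, 287.4] 379
top caddy 0.87 [362.7, 221.4, 387.4, 270.8] 923
top jar 0.9 [125.6, 225.0, 159.3, 251.1] 893
top tin 0.62 [252.1, 133.6, 289.3, 174.8] 1167
top tin 0.59 [124.4, 224.6, 163.1, 251.2] 901
```

View pics/scene0.png

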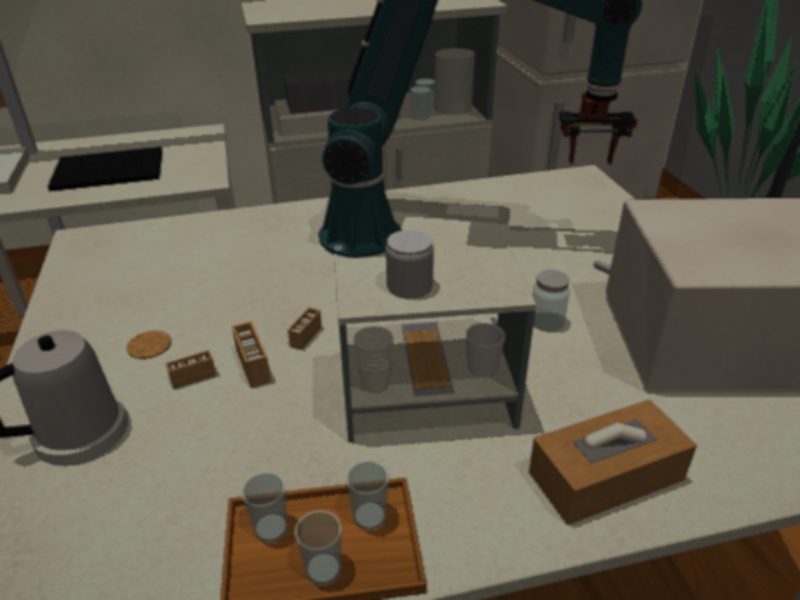

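View pics/top0.png

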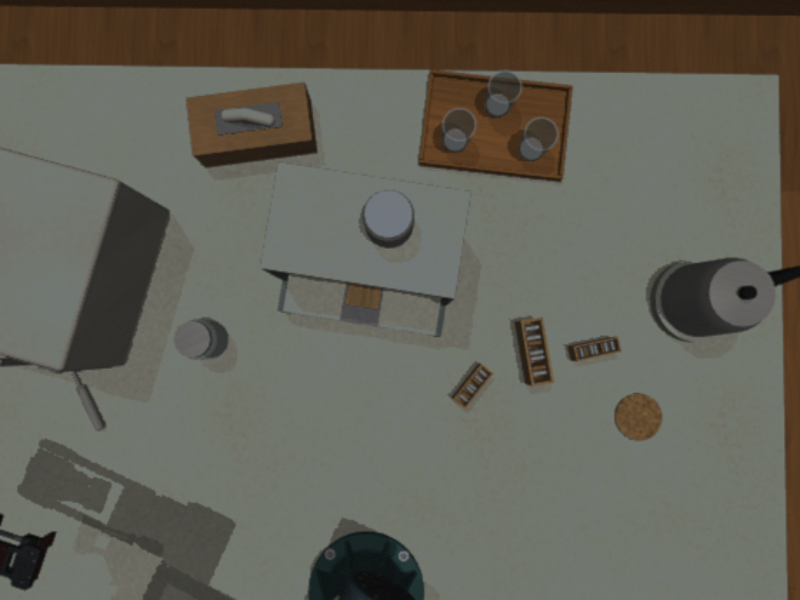

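```bash
cat > h.py <<'E'
import numpy as np,cv2
from scipy.spatial.transform import Rotation as R
def load(c):
    z=np.load(f"{c}.npz"); return z["p"],z["d"],z["K"],z["E"]
def cloud(d,K,E):
    v,u=np.mgrid[:d.shape[0],:d.shape[1]]
    c=np.stack([(u-K[0,2])/K[0,0]*d,(v-K[1,2])/K[1,1]*d,d],-1)
    Ei=np.linalg.inv(E); w=c@Ei[:3,:3].T+Ei[:3,3]; w[d<=0]=np.nan; return w
E
python3 - <<'E'
from h import *
p,d,K,E=load("top"); w=cloud(d,K,E); print(K, np.linalg.inv(E).round(3))
np.set_printoptions(suppress=True,precision=1)
def box(name,l,t,r,b,zlo,zhi):
    q=w[t:b,l:r].reshape(-1,3); q=q[(q[:,2]>zlo)&(q[:,2]<zhi)]
    rc=cv2.minAreaRect(q[:,:2].astype(np.float32)); print(name,len(q),rc,np.median(q[:,2]),q[:,2].max()); print(cv2.boxPoints(rc))
for n,e in dict(A=(398,231,437,254),B=(318,252,346,290),C=(360,219,390,273)).items(): box(n,*e,35,200)
box("C",358,217,392,275,35,200)
box("jar",122,222,165,254,100,140); box("tin",248,130,293,178,330,400)
box("deck",180,100,335,240,280,296)
box("board",180,100,335,240,80,95)
E
```

```text
[[448.6844289    0.         273.65782302]
 [  0.         448.6844289  213.40163962]
 [  0.           0.           1.        ]] [[ 1.900000e-02 -9.980000e-01  6.000000e-02  4.995000e+02]
 [-1.000000e+00 -1.800000e-02  1.300000e-02 -5.856400e+01]
 [-1.200000e-02 -6.000000e-02 -9.980000e-01  1.333214e+03]
 [ 0.000000e+00  0.000000e+00  0.000000e+00  1.000000e+00]]
A 255 ((497.68731689453125, -453.22900390625), (31.156692504882812, 93.30122375488281), 13.478333473205566) 44.53618843430286 54.999457346585814
[[ 471.7 -411.5]
 [ 493.4 -502.2]
 [ 523.7 -495. ]
 [ 502.  -404.2]]
B 217 ((418.34625244140625, -206.57936096191406), (31.60811424255371, 90.46748352050781), 52.09026336669922) 45.72661042839036 57.35155707529293
[[ 372.9 -191.3]
 [ 444.3 -246.8]
 [ 463.7 -221.9]
 [ 392.4 -166.3]]
C 624 ((490.0249938964844, -328.5350341796875), (129.88211059570312, 46.5538215637207), 10.81157112121582) 61.436823780477994 77.80881103685306
[[ 421.9 -317.9]
 [ 430.6 -363.6]
 [ 558.2 -339.2]
 [ 549.4 -293.5]]
C 624 ((490.0249938964844, -328.5350341796875), (129.88211059570312, 46.5538215637207), 10.8115
[... 264 characters left out ...]

[[468.7 368.3]
 [469.5 299.4]
 [538.  300.2]
 [537.2 369.1]]
tin 1107 ((693.0081176757812, -38.48940658569336), (75.5190658569336, 78.08223724365234), 13.47183609008789) 378.52763213058086 384.79159260832944
[[647.2  -9.3]
 [665.4 -85.3]
 [738.8 -67.7]
 [720.6   8.3]]
deck 9239 ((686.7360229492188, 0.958160400390625), (324.3919982910156, 180.72142028808594), 82.03096008300781) 289.06767202075184 295.5167762325482
[[ 574.8 -147.1]
 [ 753.7 -172.2]
 [ 798.7  149.1]
 [ 619.7  174.1]]
board 3129 ((725.52001953125, 42.152435302734375), (404.9095764160156, 382.9490661621094), 84.5666275024414) 89.34717865277366 94.97619755131996
[[ 515.7 -141.3]
 [ 897.  -177.5]
 [ 935.3  225.6]
 [ 554.1  261.8]]
```

Look-alikes (800x600 top picture): small caddies A at (594,348) and B at (471,385), and caddy C at (534,351). C measures 130 x 46 mm and is the tall one, so I choose C. I'll check it in the wrist crop, along with the riser front.

```bash
cat >> h.py <<'E'
from cell import status,vision
RY,CY=np.radians(-8.0),np.radians(10.8)   # riser, caddy yaw
RO=np.array([657.,5.2,0])
def rw(x,y,z,yaw=None,o=None):
    a=RY if yaw is None else yaw; o=RO if o is None else o
    return o+R.from_euler('z',a).apply([x,y,z])
def tool(yaw,lean=0):   # lean: tips inward along yaw's x, radians
    s,c=np.sin(lean),np.cos(lean)
    return R.from_euler('z',yaw)*R.from_matrix(np.array([[-c,0,-s],[0,1,0],[s,0,-c]]).T)
def obs():
    o=status.get_obs(); q=o["ee_rot"]; return o,np.array(o["tcp_pos"]),R.from_quat([q[1],q[2],q[3],q[0]])
def go(pos,rot,p0=None,r0=None):
    if p0 is None: o,p0,r0=obs()
    print("slide",(r0.inv().apply(np.array(pos)-p0)/750).round(4).tolist(),"ang",((r0.inv()*rot).as_rotvec()/.5).round(4).tolist())
E
python3 - <<'E'
from h import *
go(rw(-250,0,330),tool(RY,0))
E
```

```text
slide [-0.5081, -0.5934, -0.1431] ang [-0.0001, 0.0001, -0.2984]
```

>>> send_rows --slide '[[-0.03,-0.04,-0.02],[-0.06,-0.08,-0.04],[-0.09,-0.12,-0.06],[-0.13,-0.16,-0.08],[-0.16,-0.2,-0.1],[-0.2,-0.24,-0.12],[-0.23,-0.28,-0.14],[-0.26,-0.31,-0.14]]' --angular '[[0,0,-0.05],[0,0,-0.1],[0,0,-0.15],[0,0,-0.2],[0,0,-0.25],[0,0,-0.3],[0,0,-0.3],[0,0,-0.3]]' --fingers '[0.5,0,0,0,0,0,0,0]'

```text
t: 1.47
tcp_pos: [292.6, 295.5, 330.4]
ee_rot: [0.002, 0.069, 0.998, 0.001]
contact_force: [0.9, 0.7, -0.2]
grip_width: 38.0
```

Run:
```python
from h import *
go(rw(-250,0,330),tool(RY,0.35))
```

```text
slide [-0.2012, -0.3159, 0.0003] ang [0.0061, -0.6932, 0.0016]
```

>>> send_rows --slide '[[-0.03,-0.04,0],[-0.06,-0.08,0],[-0.09,-0.12,0],[-0.11,-0.16,0],[-0.14,-0.21,0],[-0.17,-0.26,0],[-0.2,-0.31,0],[-0.2,-0.316,0]]' --angular '[[0,-0.1,0],[0,-0.2,0],[0,-0.3,0],[0,-0.4,0],[0,-0.5,0],[0,-0.6,0],[0,-0.69,0],[0,-0.69,0]]' --fingers '[0,0,0,0,0,0,0,0]'

```text
t: 2.13
tcp_pos: [407.6, 36.7, 327.8]
ee_rot: [0.173, 0.07, 0.982, -0.014]
contact_force: [-0.7, 0.3, -0.5]
grip_width: 0.1
```

Run:
```python
from h import *
p,d=vision.camera("wrist"); m=vision.camera_model("wrist"); np.savez("wrist.npz",p=p,d=d,K=m["intrinsics"],E=m["extrinsics"])
o,pp,r=obs(); print(pp,r.as_matrix().round(3)); print(np.linalg.inv(m["extrinsics"]).round(3))
cv2.imwrite("pics/w1.png",p[:,:,::-1])
for l in ["lid","caddy"]:
    for x in vision.outline_of(l,"wrist"): print(l,x["conf"],x["extent"])
```

```text
[407.51022451  37.14388572 327.87417227] [[-0.931  0.143  0.336]
 [ 0.134  0.99  -0.05 ]
 [-0.34  -0.002 -0.94 ]]
[[ 1.43000e-01  8.20000e-01  5.55000e-01  2.89952e+02]
 [ 9.90000e-01 -1.16000e-01 -8.30000e-02  5.38960e+01]
 [-3.00000e-03  5.61000e-01 -8.28000e-01  4.57923e+02]
 [ 0.00000e+00  0.00000e+00  0.00000e+00  1.00000e+00]]
lid 0.86 [258.8, 225.5, 311.8, 288.6]
caddy 0.84 [54.3, 70.1, 118.2, 155.4]
caddy 0.68 [0.0, 122.3, 76.8, 236.1]
```

View pics/w1.png

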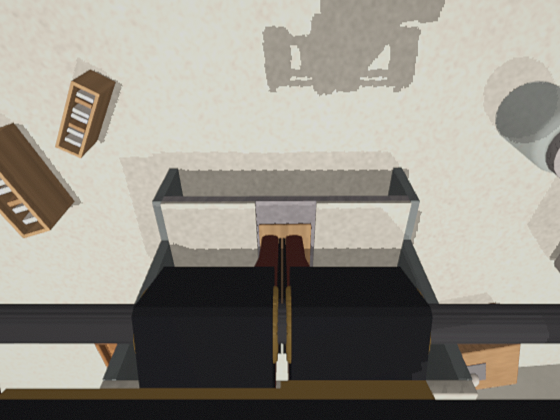

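The wrist view shows the riser front (recess at (286,203)), the near end of the lid at (285,226), small caddy B at (86,113) and big caddy C partly in view at (35,180).

Run:
```python
from h import *
np.set_printoptions(suppress=True,precision=1)
p,d,K,E=load("wrist"); w=cloud(d,K,E)
# front edge of boards: per column first row (from top) whose z in 80..96
P=[]
for u in list(range(175,250,5))+list(range(322,400,5)):
    for v in range(180,240):
        if abs(w[v,u,2]-90)<6: P.append(w[v,u]); break
P=np.array(P); vx,vy,x0,y0=cv2.fitLine(P[:,:2].astype(np.float32),cv2.DIST_HUBER,0,.01,.01).ravel()
print("front edge dir yaw",np.degrees(np.arctan2(vy,vx))-90,x0,y0, "z",np.median(P[:,2]))
ri=R.from_euler('z',-RY)
print(ri.apply(P-RO)[::4])
# lid by colour : brown
hsv=cv2.cvtColor(p,cv2.COLOR_RGB2HSV)
print(hsv[200:250:3,286]); 
for u in (264,270,284,300,306): print(u,[ri.apply(w[v,u]-RO).round(1).tolist() for v in (205,212,218,222,224,226,228,230)])
for v in (228,232,236): 
    print(v,hsv[v,250:325,1].tolist())
    for u in (256,260,311,314): print(u,ri.apply(w[v,u]-RO))
```

```text
front edge dir yaw -7.876198 535.8521 23.90121 z 85.12110236115001
[[-122.1 -133.6   85.3]
 [-122.2 -109.4   85.5]
 [-122.3  -85.2   85.7]
 [-122.   -61.1   85.3]
 [-122.9   49.8   84.7]
 [-123.5   73.4   87.8]
 [-122.9   97.9   84.7]
 [-122.4  122.2   84. ]]
[[174  16  80]
 [176  11 165]
 [171  12 147]
 [176  12 147]
 [176  12 151]
 [  0  12 154]
 [  0  10 147]
 [171  12 154]
 [ 14 121  93]
 [ 16 107 164]
 [ 16 112 164]
 [ 16 108 165]
 [ 13 124 109]
 [  4 127  54]
 [  5 132  56]
 [  0 128  50]
 [  5 145  51]]
264 [[-115.8, -26.4, 84.9], [-105.3, -26.7, 84.7], [-95.8, -27.0, 84.2], [-89.9, -27.2, 84.7], [-89.0, -27.1, 87.7], [-87.7, -27.0, 90.0], [-84.4, -27.1, 89.9], [-81.5, -27.2, 90.3]]
270 [[-115.3, -19.1, 84.0], [-105.1, -19.3, 84.4], [-96.5, -19.5, 85.2], [-90.6, -19.6, 85.6], [-89.8, -19.5, 88.7], [-87.8, -19.5, 90.3], [-84.5, -19.6, 90.0], [-82.0, -19.6, 90.9]]
284 [[-115.5, -2.0, 84.4], [-105.5, -2.0, 85.0], [-96.2, -2.0, 84.9], [-89.9, -2.0, 84.7], [-89.6, -2.0, 88.5], [-86.9, -2.0, 89.0], [-84.5, -2.0, 90.0], [-80.7, -2.0, 89.2]]
300 [[-115.0, 17.5, 83.8], [-105.5, 17.7, 8
[... 959 characters left out ...]
06, 106, 107, 104, 103, 106, 104, 104, 106, 104, 104, 106, 107, 106, 105, 105, 106, 103, 107, 106, 20, 8, 10, 19, 25, 25, 25, 24, 25, 25, 25, 24, 24, 24]
256 [-74.8 -37.8  85.8]
260 [-77.5 -32.4  89.2]
311 [-73.7  32.5  84.5]
314 [-74.4  36.3  85.4]
236 [26, 26, 26, 25, 25, 25, 29, 10, 12, 81, 105, 106, 113, 120, 133, 145, 138, 156, 146, 146, 168, 143, 139, 138, 154, 146, 136, 121, 108, 107, 108, 108, 108, 109, 110, 114, 124, 132, 142, 147, 150, 143, 141, 144, 128, 144, 144, 143, 135, 147, 129, 123, 108, 105, 108, 105, 105, 104, 105, 107, 99, 11, 10, 11, 26, 25, 24, 25, 24, 26, 24, 24, 25, 24, 24]
256 [-71.4 -37.7  89.7]
260 [-71.4 -32.6  89.7]
311 [-67.1  32.8  84.4]
314 [-70.   36.3  88. ]
```

```bash
sed -i 's/^RO=.*/RO=np.array([656.,5.3,0])/' h.py
python3 - <<'E'
from h import *
go(rw(-110,0,140),tool(RY,0.66))
a=rw(-110,0,140);t=tool(RY,.66)
go(rw(0,0,112),t,a,t)
E
```

```text
slide [-0.0926, 0.0004, 0.2993] ang [-0.0021, -0.6301, -0.0057]
slide [-0.093, 0.0, 0.1194] ang [0.0, 0.0, 0.0]
```

>>> send_rows --slide '[[-0.015,0,0.04],[-0.03,0,0.08],[-0.045,0,0.13],[-0.06,0,0.18],[-0.075,0,0.23],[-0.085,0,0.27],[-0.0926,0.0004,0.2993],[-0.0926,0.0004,0.2993]]' --angular '[[0,-0.1,0],[0,-0.2,0],[0,-0.3,0],[0,-0.4,0],[0,-0.5,0],[0,-0.6,0],[-0.002,-0.63,-0.006],[-0.002,-0.63,-0.006]]' --fingers '[0,0,0,0,0,0,0,0]'

```text
t: 2.95
tcp_pos: [546.0, 35.8, 165.4]
ee_rot: [0.303, 0.07, 0.95, -0.038]
contact_force: [-0.4, -0.1, -0.0]
grip_width: 0.7
```

>>> send_rows --slide '[[-0.015,0,0.02],[-0.03,0,0.04],[-0.045,0,0.06],[-0.06,0,0.08],[-0.08,0,0.1],[-0.093,0,0.1194],[-0.093,0,0.1194],[-0.093,0,0.1194]]' --angular '[[0,0,0],[0,0,0],[0,0,0],[0,0,0],[0,0,0],[0,0,0],[0,0,0],[0,0,0]]' --fingers '[0,0,0,0,0,0,0,0]'

```text
t: 3.62
tcp_pos: [654.8, 18.9, 137.6]
ee_rot: [0.301, 0.071, 0.95, -0.039]
contact_force: [-0.9, 0.1, -0.6]
grip_width: 0.5
```

Run:
```python
from h import *
o,p,r=obs(); print(o["contact_force"],R.from_euler('z',-RY).apply(p-RO), (tool(RY,.66).inv()*r).as_rotvec())
t=r
for z in (98,94,92): go(rw(0,0,z),tool(RY,.66))
print("down 10mm:",r.inv().apply([0,0,-10])/750,"out 10mm:",r.inv().apply(rw(-10,0,0)-RO)/750)
```

```text
[-0.92433909  0.12895727 -0.56621522] [ -3.09856605  13.28230558 137.6217451 ] [ 0.03737731  0.04439606 -0.00378313]
slide [0.0272, -0.0159, 0.0461] ang [-0.0748, -0.0888, 0.0076]
slide [0.0303, -0.0157, 0.0505] ang [-0.0748, -0.0888, 0.0076]
slide [0.0318, -0.0157, 0.0527] ang [-0.0748, -0.0888, 0.0076]
down 10mm: [0.00769866 0.00043029 0.01087765] out 10mm: [ 0.01088608 -0.00025613 -0.0076945 ]
```

>>> send_rows --slide '[[0.004,-0.003,0.006],[0.008,-0.006,0.012],[0.013,-0.01,0.018],[0.018,-0.016,0.025],[0.02,-0.016,0.032],[0.022,-0.016,0.038],[0.022,-0.016,0.038],[0.022,-0.016,0.038]]' --angular '[[-0.075,-0.089,0.008],[-0.075,-0.089,0.008],[-0.075,-0.089,0.008],[-0.075,-0.089,0.008],[-0.075,-0.089,0.008],[-0.075,-0.089,0.008],[-0.075,-0.089,0.008],[-0.075,-0.089,0.008]]' --fingers '[0,0,0,0,0,0,0,0]'

```text
t: 4.28
tcp_pos: [661.8, 13.5, 130.3]
ee_rot: [0.295, 0.072, 0.952, -0.036]
contact_force: [-5.4, 0.3, -2.1]
grip_width: 0.1
```

Run:
```python
from h import *
o,p,r=obs(); print(o["qpos"],o["qd"],o["contact_force"],R.from_euler('z',-RY).apply(p-RO), (tool(RY,.66).inv()*r).as_rotvec())
t=r
for z in (94,90,86): go(rw(0,0,z),tool(RY,.66))
```

```text
[-0.0283662   0.38036932  1.99144237 -0.50852306  0.19851008 -0.97691712] [-0.00255186 -0.00083735 -0.00029922  0.00445637 -0.00072853 -0.00428098] [-5.37522747  0.26687272 -2.08836726] [  4.56441896   8.94237034 130.31315511] [0.03344622 0.05814749 0.00069609]
slide [0.0324, -0.0108, 0.0368] ang [-0.0669, -0.1163, -0.0014]
slide [0.0354, -0.0106, 0.0412] ang [-0.0669, -0.1163, -0.0014]
slide [0.0384, -0.0105, 0.0456] ang [-0.0669, -0.1163, -0.0014]
```

Joint 5 is at its 0.2 rad limit and the gripper back is touching the deck, because the tool was still too high when it went in. I'll back out, then go in lower with less lean.

Run:
```python
from h import *
go(rw(-70,0,130),tool(RY,.53)); go(rw(-70,0,105),tool(RY,.53))
```

```text
slide [0.0822, -0.0139, -0.0555] ang [-0.0667, 0.1437, -0.0057]
slide [0.101, -0.013, -0.0281] ang [-0.0667, 0.1437, -0.0057]
```

>>> send_rows --slide '[[0.02,-0.003,-0.014],[0.04,-0.006,-0.028],[0.06,-0.01,-0.042],[0.0822,-0.0139,-0.0555],[0.0822,-0.0139,-0.0555],[0.092,-0.0135,-0.042],[0.101,-0.013,-0.0281],[0.101,-0.013,-0.0281]]' --angular '[[0,0,0],[0,0,0],[-0.03,0.05,0],[-0.0667,0.1437,-0.0057],[-0.0667,0.1437,-0.0057],[-0.0667,0.1437,-0.0057],[-0.0667,0.1437,-0.0057],[-0.0667,0.1437,-0.0057]]' --fingers '[0,0,0,0,0,0,0,0]'

```text
t: 4.95
tcp_pos: [592.2, 16.1, 112.1]
ee_rot: [0.258, 0.068, 0.964, -0.019]
contact_force: [1.0, -0.2, -0.1]
grip_width: 0.2
```

Run:
```python
from h import *
o,p,r=obs(); print(o["qpos"],o["contact_force"],R.from_euler('z',-RY).apply(p-RO), (tool(RY,.53).inv()*r).as_rotvec())
go(rw(-20,0,102),tool(RY,.53))
```

```text
[-0.06397828  0.33499479  2.09243742 -0.20219791  0.19652029 -1.3068908 ] [ 1.02406155 -0.17792076 -0.11905414] [-64.67018235   1.83409809 112.10379293] [ 1.47534740e-03  7.12056858e-03 -8.32378438e-05]
slide [-0.0449, -0.0024, 0.0414] ang [-0.003, -0.0142, 0.0002]
```

Run:
```python
from h import *
go(rw(-60,0,100),tool(RY,.47)); go(rw(-28,0,97),tool(RY,.47))
```

```text
slide [0.0027, -0.0024, 0.0171] ang [-0.003, 0.1058, 0.0001]
slide [-0.0323, -0.0024, 0.0419] ang [-0.003, 0.1058, 0.0001]
```

>>> send_rows --slide '[[0.0015,-0.001,0.008],[0.0027,-0.0024,0.0171],[-0.006,-0.0024,0.023],[-0.015,-0.0024,0.029],[-0.024,-0.0024,0.035],[-0.0323,-0.0024,0.0419],[-0.0323,-0.0024,0.0419],[-0.0323,-0.0024,0.0419]]' --angular '[[0,0.05,0],[-0.003,0.1058,0],[-0.003,0.1058,0],[-0.003,0.1058,0],[-0.003,0.1058,0],[-0.003,0.1058,0],[-0.003,0.1058,0],[-0.003,0.1058,0]]' --fingers '[0,0,0,0,0,0,0,0]'

```text
t: 5.62
tcp_pos: [629.6, 9.0, 98.6]
ee_rot: [0.234, 0.068, 0.97, -0.016]
contact_force: [0.3, 0.2, -0.2]
grip_width: 0.5
```

Run:
```python
from h import *
o,p,r=obs(); print(o["qpos"],o["contact_force"],R.from_euler('z',-RY).apply(p-RO), (tool(RY,.47).inv()*r).as_rotvec())
print(r.as_rotvec())
for z in (92,90,88): go(rw(-28,0,z),tool(RY,.47))
```

```text
[-0.0788725   0.39755574  1.98544908 -0.095237    0.28725048 -1.42494296] [ 0.30081871  0.22853204 -0.16522508] [-2.66455305e+01  3.80385037e-02  9.86217273e+01] [-0.00073554 -0.00327797  0.00040677]
[ 0.18649226  2.66254899 -0.04379058]
slide [0.0056, -0.0001, 0.007] ang [0.0015, 0.0066, -0.0008]
slide [0.0068, -0.0001, 0.0094] ang [0.0015, 0.0066, -0.0008]
slide [0.0081, -0.0001, 0.0118] ang [0.0015, 0.0066, -0.0008]
```

>>> send_rows --slide '[[0.0006,0,0.0012],[0.0012,0,0.0024],[0.0019,0,0.0036],[0.0025,0,0.0048],[0.0025,0,0.0048],[0.0028,0,0.0054],[0.0031,0,0.006],[0.0031,0,0.006]]' --angular '[[0,0,0],[0,0,0],[0,0,0],[0,0,0],[0,0,0],[0,0,0],[0,0,0],[0,0,0]]' --fingers '[0,0,0,0,0,0,0,0]'

```text
t: 6.28
tcp_pos: [629.6, 9.1, 94.5]
ee_rot: [0.235, 0.068, 0.97, -0.016]
contact_force: [-3.8, -0.0, 9.3]
grip_width: 0.3
```

>>> send_rows --slide '[[0.0027,0,-0.002],[0.0075,0,-0.0044],[0.0135,0,-0.0073],[0.0195,0,-0.0103],[0.0255,0,-0.0133],[0.0314,0,-0.0163],[0.0373,0,-0.0193],[0.0415,0,-0.0214]]' --angular '[[0,0,0],[0,0,0],[0,0,0],[0,0,0],[0,0,0],[0,0,0],[0,0,0],[0,0,0]]' --fingers '[0,0,0,0,0,0,0,0]'

```text
t: 6.95
tcp_pos: [595.2, 14.0, 94.7]
ee_rot: [0.235, 0.068, 0.969, -0.016]
contact_force: [2.4, -0.5, 5.9]
grip_width: 0.4
```

```bash
cat > look.py <<'E'
from h import *
import sys
np.set_printoptions(suppress=True,precision=1)
o,pp,r=obs(); print(o["qpos"].round(3),o["contact_force"],"tcp riser",R.from_euler('z',-RY).apply(pp-RO))
p,d=vision.camera("top"); m=vision.camera_model("top"); np.savez("top.npz",p=p,d=d,K=m["intrinsics"],E=m["extrinsics"])
p,d=vision.camera("wrist"); m=vision.camera_model("wrist"); np.savez("wrist.npz",p=p,d=d,K=m["intrinsics"],E=m["extrinsics"])
w=R.from_euler('z',-RY).apply((cloud(d,m["intrinsics"],m["extrinsics"])-RO).reshape(-1,3)).reshape(420,560,3)
hsv=cv2.cvtColor(p,cv2.COLOR_RGB2HSV)
k=(hsv[...,1]>80)&(hsv[...,2]>120)&(hsv[...,0]>8)&(hsv[...,0]<25)&(abs(w[...,2]-90)<3.5)&(abs(w[...,1])<60)
q=w[k]; print("lid px",k.sum())
if len(q)>50:
    print("near end x",np.percentile(q[:,0],1),"y range",np.percentile(q[:,1],[1,99]),"z",np.median(q[:,2]))
if len(sys.argv)>1: cv2.imwrite(sys.argv[1],p[:,:,::-1])
E
python3 look.py pics/w2.png
```

```text
[-0.1  0.4  2.1 -0.1  0.2 -1.4] [ 2.4 -0.5  5.9] tcp riser [-61.4   0.2  94.7]
lid px 15173
near end x -121.32325619220713 y range [-33.1  30.9] z 90.2437953956548
```

>>> send_rows --slide '[[0.0046,0,-0.002],[0.0095,0,-0.0046],[0.0154,0,-0.0076],[0.0214,0,-0.0106],[0.0273,0,-0.0136],[0.0332,0,-0.0166],[0.0392,0,-0.0196],[0.044,0,-0.022]]' --angular '[[0,0,0],[0,0.01,0],[0,0.02,0],[0,0.03,0],[0,0.04,0],[0,0.05,0],[0,0.05,0],[0,0.05,0]]' --fingers '[0,0,0,0,0,0,0,0]'

```text
t: 7.72
tcp_pos: [559.0, 19.1, 94.4]
ee_rot: [0.223, 0.068, 0.972, -0.015]
contact_force: [2.7, 0.3, 7.5]
grip_width: 0.7
```

```bash
python3 look.py pics/w3.png
python3 - <<'E'
from h import *
o,p,r=obs(); print(o["qpos"].round(4))
a=R.from_euler('z',-RY).apply(p-RO);print(a,(tool(RY,.47).inv()*r).as_rotvec())
go(rw(a[0],0,104),tool(RY,.45));go(rw(-53,0,102),tool(RY,.45));go(rw(-53,0,94.2),tool(RY,.45))
E
```

```text
[-0.1  0.3  2.1 -0.1  0.2 -1.4] [2.7 0.3 7.5] tcp riser [-98.    0.2  94.4]
lid px 9192
near end x -157.4961222640745 y range [-33.3  31.1] z 90.2493972756995
[-0.0689  0.3351  2.1175 -0.1243  0.241  -1.3861]
[-98.57957214   0.17721683  94.31295648] [-0.00117544  0.01933561  0.00037654]
slide [-0.0056, -0.0002, -0.0116] ang [0.0024, 0.0013, -0.0007]
slide [-0.0592, -0.0002, 0.0172] ang [0.0024, 0.0013, -0.0007]
slide [-0.0546, -0.0002, 0.0266] ang [0.0024, 0.0013, -0.0007]
```

>>> send_rows --slide '[[-0.003,0,-0.006],[-0.0056,0,-0.0116],[-0.02,0,-0.004],[-0.035,0,0.004],[-0.0592,0,0.0172],[-0.0592,0,0.0172],[-0.057,0,0.0215],[-0.056,0,0.0235]]' --angular '[[0,0,0],[0,0,0],[0,0,0],[0,0,0],[0,0,0],[0,0,0],[0,0,0],[0,0,0]]' --fingers '[0,0,0,0,0,0,0,0]'

```text
t: 8.48
tcp_pos: [601.8, 12.8, 94.6]
ee_rot: [0.221, 0.068, 0.973, -0.015]
contact_force: [1.2, 0.2, 3.5]
grip_width: 0.6
```

Run:
```python
from h import *
o,p,r=obs(); print(o["qpos"].round(4),o["contact_force"])
a=R.from_euler('z',-RY).apply(p-RO);print(a)
go(rw(a[0],0,94.0),r);go(rw(-85,0,94.0),r)
```

```text
[-0.0765  0.3777  2.0237 -0.0912  0.2962 -1.4261] [1.18903269 0.17727572 3.51318774]
[-54.69601228  -0.1139851   94.62412763]
slide [0.0004, 0.0002, 0.0008] ang [0.0, 0.0, 0.0]
slide [0.0368, 0.0001, -0.0167] ang [0.0, 0.0, 0.0]
```

>>> send_rows --slide '[[0.0003,0,0.0006],[0.0047,0,-0.0013],[0.0101,0,-0.004],[0.016,0,-0.0068],[0.022,0,-0.0097],[0.028,0,-0.0125],[0.0325,0,-0.0147],[0.0325,0,-0.0147]]' --angular '[[0,0,0],[0,0,0],[0,0,0],[0,0,0],[0,0,0],[0,0,0],[0,0,0],[0,0,0]]' --fingers '[0,0,0,0,0,0,0,0]'

```text
t: 9.15
tcp_pos: [575.1, 16.7, 94.8]
ee_rot: [0.221, 0.068, 0.973, -0.015]
contact_force: [-0.1, -0.7, -0.3]
grip_width: 0.2
```

```bash
python3 look.py pics/w4.png
python3 - <<'E'
from h import *
o,p,r=obs(); print(o["qpos"].round(4))
a=R.from_euler('z',-RY).apply(p-RO);print(a)
go(rw(a[0],0,130),r);go(rw(-150,0,200),tool(RY,.05))
E
```

```text
[-0.1  0.4  2.1 -0.1  0.3 -1.4] [-0.1 -0.7 -0.3] tcp riser [-81.7   0.1  94.8]
lid px 13237
near end x -158.87950822568752 y range [-33.2  31.1] z 90.34948281307469
[-0.0723  0.3512  2.078  -0.1075  0.267  -1.406 ]
[-8.06415962e+01  3.43052577e-02  9.50175991e+01]
slide [-0.0202, -0.0, -0.042] ang [0.0, 0.0, 0.0]
slide [0.0228, 0.0001, -0.1662] ang [0.0018, 0.7953, -0.0003]
```

Run:
```python
from h import *
o,p,r=obs()
for x,z in [(-81,99),(-54,99),(-54,95),(-54,93.6)]: go(rw(x,0,z),r)
```

```text
slide [-0.0019, -0.0, -0.005] ang [0.0, 0.0, 0.0]
slide [-0.0343, -0.0, 0.0106] ang [0.0, 0.0, 0.0]
slide [-0.032, -0.0, 0.0154] ang [0.0, 0.0, 0.0]
slide [-0.0312, -0.0001, 0.0171] ang [0.0, 0.0, 0.0]
```

>>> send_rows --slide '[[-0.002,0,-0.005],[-0.018,0,0.003],[-0.0343,0,0.0106],[-0.0343,0,0.0106],[-0.032,0,0.0154],[-0.0314,0,0.0167],[-0.0312,0,0.0171],[-0.0312,0,0.0171]]' --angular '[[0,0,0],[0,0,0],[0,0,0],[0,0,0],[0,0,0],[0,0,0],[0,0,0],[0,0,0]]' --fingers '[0,0,0,0,0,0,0,0]'

```text
t: 9.92
tcp_pos: [603.3, 12.7, 94.4]
ee_rot: [0.223, 0.068, 0.972, -0.015]
contact_force: [0.3, -0.9, 7.0]
grip_width: 0.5
```

>>> send_rows --slide '[[0.0042,0,-0.0017],[0.009,0,-0.0039],[0.0138,0,-0.0061],[0.0186,0,-0.0083],[0.0234,0,-0.0106],[0.0282,0,-0.0129],[0.033,0,-0.0152],[0.0345,0,-0.0159]]' --angular '[[0,0,0],[0,0,0],[0,0,0],[0,0,0],[0,0,0],[0,0,0],[0,0,0],[0,0,0]]' --fingers '[0,0,0,0,0,0,0,0]'

```text
t: 10.58
tcp_pos: [575.6, 16.9, 94.4]
ee_rot: [0.224, 0.068, 0.972, -0.015]
contact_force: [2.2, -0.6, 6.5]
grip_width: 0.4
```

```bash
python3 look.py pics/w5.png
python3 - <<'E'
from h import *
o,p,r=obs()
a=R.from_euler('z',-RY).apply(p-RO);print(a)
go(rw(a[0],0,130),r);go(rw(-150,0,190),tool(RY,.05))
E
```

```text
[-0.1  0.4  2.1 -0.1  0.3 -1.4] [ 2.2 -0.6  6.5] tcp riser [-81.2   0.3  94.4]
lid px 22821
near end x -187.55240675586512 y range [-33.   31.4] z 90.285805093572
[-81.28438984   0.2564207   94.33221419]
slide [-0.0207, -0.0003, -0.0428] ang [0.0, 0.0, 0.0]
slide [0.0268, -0.0001, -0.1548] ang [0.0026, 0.8029, 0.0001]
```

>>> send_rows --slide '[[-0.01,0,-0.02],[-0.0207,0,-0.0428],[-0.01,0,-0.07],[0,0,-0.1],[0.01,0,-0.12],[0.02,0,-0.14],[0.0268,0,-0.1548],[0.0268,0,-0.1548]]' --angular '[[0,0,0],[0,0,0],[0,0.15,0],[0,0.3,0],[0,0.45,0],[0,0.6,0],[0,0.75,0],[0.0026,0.803,0]]' --fingers '[0,0,0,0,1,1,1,1]'

```text
t: 11.35
tcp_pos: [506.0, 26.3, 190.4]
ee_rot: [0.022, 0.07, 0.997, -0.002]
contact_force: [1.1, -0.8, -0.1]
grip_width: 23.3
```

```bash
python3 look.py pics/w6.png
python3 - <<'E'
from h import *
go(rw(-160,-0.8,190),tool(RY,0));go(rw(-160,-0.8,77),tool(RY,0))
E
```

```text
[-0.1  0.2  1.8 -0.   1.1 -1.5] [ 1.1 -0.8 -0.1] tcp riser [-151.5   -0.1  190.4]
lid px 11571
near end x -187.99455775291415 y range [-32.7  30.6] z 89.5614261445396
slide [0.0123, -0.0009, -0.0021] ang [-0.0011, 0.0908, -0.0011]
slide [0.0192, -0.0008, 0.1484] ang [-0.0011, 0.0908, -0.0011]
```

View pics/w6.png

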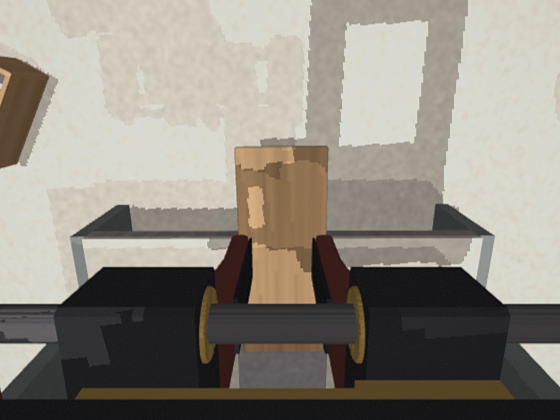

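The lid hangs out flat, from (282,147) to the riser edge at (282,235), with the fingers opening over it. Next I line up above it fully open.

>>> send_rows --slide '[[0.006,0,-0.001],[0.0123,-0.001,-0.002],[0.0123,-0.001,-0.002],[0.0123,-0.001,-0.002],[0.0123,-0.001,-0.002],[0.0123,-0.001,-0.002],[0.0123,-0.001,-0.002],[0.0123,-0.001,-0.002]]' --angular '[[0,0.045,0],[-0.001,0.09,-0.001],[-0.001,0.09,-0.001],[-0.001,0.09,-0.001],[-0.001,0.09,-0.001],[-0.001,0.09,-0.001],[-0.001,0.09,-0.001],[-0.001,0.09,-0.001]]' --fingers '[1,1,1,1,1,1,1,1]'

```text
t: 12.12
tcp_pos: [497.5, 26.8, 190.1]
ee_rot: [0.001, 0.07, 0.998, 0.0]
contact_force: [-0.2, -0.3, 0.4]
grip_width: 84.9
```

Run:
```python
from h import *
o,p,r=obs(); print(o["grip_width"],R.from_euler('z',-RY).apply(p-RO))
go(rw(-160,-0.8,71),tool(RY,0))
```

```text
84.92880980250119 [-159.91846892   -0.79085035  190.12057157]
slide [0.0004, -0.0, 0.1588] ang [0.0003, 0.0034, 0.0005]
```

Descend and close gently at 30 N.

>>> send_rows --slide '[[0,0,0.02],[0,0,0.045],[0,0,0.07],[0,0,0.095],[0,0,0.12],[0,0,0.14],[0,0,0.1588],[0,0,0.1588]]' --angular '[[0,0,0],[0,0,0],[0,0,0],[0,0,0],[0,0,0],[0,0,0],[0,0,0],[0,0,0]]' --fingers '[1,1,1,1,1,1,1,1]' --grip_force 30

```text
t: 12.78
tcp_pos: [496.0, 26.9, 68.9]
ee_rot: [-0.001, 0.07, 0.998, 0.0]
contact_force: [-1.2, -0.3, 0.7]
grip_width: 87.8
```

>>> send_rows --slide '[[0,0,0],[0,0,0],[0,0,0],[0,0,0],[0,0,0],[0,0,0],[0,0,0],[0,0,0]]' --angular '[[0,0,0],[0,0,0],[0,0,0],[0,0,0],[0,0,0],[0,0,0],[0,0,0],[0,0,0]]' --fingers '[0.7,0.6,0.5,0.5,0.5,0.5,0.5,0.5]' --grip_force 30

```text
t: 13.45
tcp_pos: [498.6, 26.7, 71.5]
ee_rot: [0.002, 0.07, 0.998, 0.0]
contact_force: [1.1, -1.0, 2.7]
grip_width: 65.5
```

```bash
python3 look.py pics/w7.png
python3 - <<'E'
from h import *
o,p,r=obs(); print(o["grip_width"],(tool(RY,0).inv()*r).as_rotvec())
E
```

```text
[-0.1  0.4  1.9  0.   0.8 -1.5] [ 1.1 -1.   2.7] tcp riser [-158.9   -0.7   71.5]
lid px 13450
near end x -188.1500179833199 y range [-32.9  30.6] z 89.94887075017942
65.24640322380546 [-0.00027079 -0.0030157  -0.00018331]
```

>>> send_rows --slide '[[0,0,0],[0,0,0],[0,0,-0.01],[0,0,-0.02],[0,0,-0.03],[0,0,-0.04],[0,0,-0.045],[0,0,-0.045]]' --angular '[[0,0,0],[0,0,0],[0,0,0],[0,0,0],[0,0,0],[0,0,0],[0,0,0],[0,0,0]]' --fingers '[0.5,0.5,0.5,0.5,0.5,0.5,0.5,0.5]' --grip_force 40

```text
t: 14.22
tcp_pos: [498.5, 26.7, 106.0]
ee_rot: [0.002, 0.07, 0.998, -0.0]
contact_force: [-0.8, -0.8, -0.8]
grip_width: 65.5
```

```bash
cat > pose.py <<'E'
from h import *
import sys
np.set_printoptions(suppress=True,precision=3)
o,pp,r=obs(); p,d=vision.camera("wrist"); m=vision.camera_model("wrist")
w=cloud(d,m["intrinsics"],m["extrinsics"]); t=r.inv().apply((w-pp).reshape(-1,3)).reshape(w.shape)
hsv=cv2.cvtColor(p,cv2.COLOR_RGB2HSV)
k=(hsv[...,1]>70)&(hsv[...,2]>60)&(hsv[...,0]>6)&(hsv[...,0]<27)&(abs(t[...,2]+18)<20)&(abs(t[...,1])<40)&(abs(t[...,0])<150)
q=t[k]; A=np.c_[q[:,0],q[:,1],np.ones(len(q))]
for _ in range(6):
    c=np.linalg.lstsq(A,q[:,2],rcond=None)[0]; e=abs(A@c-q[:,2]); g=e<3; A,q=A[g],q[g]
print("force",o["contact_force"],"grip",o["grip_width"],"tcp",pp)
print("lid plane in tool: z=%.3f x + %.3f y + %.2f"%tuple(c),"n",len(q),"x",np.percentile(q[:,0],[1,99]),"y",np.percentile(q[:,1],[1,99]))
if len(sys.argv)>1: cv2.imwrite(sys.argv[1],p[:,:,::-1])
E
python3 pose.py pics/w8.png
python3 - <<'E'
from h import *
go(rw(-265,0,106),tool(RY,0))
E
```

```text
force [-0.786 -0.759 -0.838] grip 65.51410246364097 tcp [498.471  26.662 106.019]
lid plane in tool: z=-0.007 x + 0.002 y + -17.77 n 21609 x [-54.92   30.233] y [-32.524  31.386]
slide [0.1409, 0.0011, -0.0011] ang [0.0005, 0.0054, 0.0003]
```

View pics/w8.png

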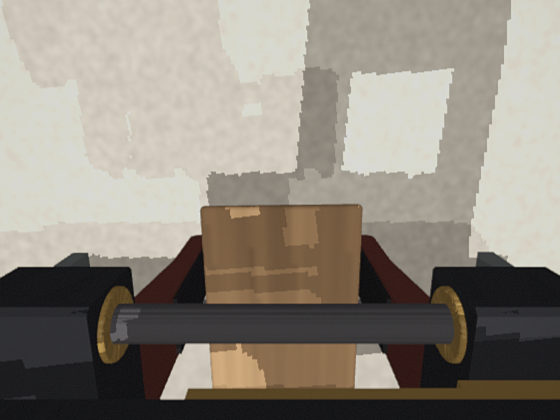

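The lid is held level; its near end is at (282,205), between the fingers. Now I retreat clear of the riser.

>>> send_rows --slide '[[0.015,0,0],[0.035,0,0],[0.057,0,0],[0.08,0,0],[0.103,0,0],[0.122,0,0],[0.135,0,-0.001],[0.1409,0.001,-0.001]]' --angular '[[0,0,0],[0,0,0],[0,0,0],[0,0,0],[0,0,0],[0,0,0],[0,0.005,0],[0,0.005,0]]' --fingers '[0.5,0.5,0.5,0.5,0.5,0.5,0.5,0.5]'

```text
t: 14.93
tcp_pos: [390.5, 42.4, 105.1]
ee_rot: [-0.002, 0.07, 0.998, 0.0]
contact_force: [-0.8, 0.5, -1.0]
grip_width: 65.1
```

Run:
```python
from h import *
CO=np.array([490.,-328.5,0])
go(rw(-55,0,125,CY,CO),tool(CY,0))
go((rw(-55,0,125,CY,CO)+obs()[1])/2,tool((CY+RY)/2,0))
```

```text
slide [-0.1305, -0.495, -0.027] ang [0.0011, -0.0069, -0.6557]
slide [-0.0653, -0.2475, -0.0135] ang [0.0005, -0.007, -0.3276]
```

>>> send_rows --slide '[[-0.004,-0.015,-0.003],[-0.012,-0.045,-0.006],[-0.02,-0.078,-0.01],[-0.029,-0.112,-0.0135],[-0.038,-0.147,-0.0135],[-0.048,-0.182,-0.0135],[-0.057,-0.216,-0.0135],[-0.0653,-0.2475,-0.0135]]' --angular '[[0,0,-0.02],[0,0,-0.06],[0,0,-0.1],[0,0,-0.15],[0,0,-0.2],[0,0,-0.25],[0,0,-0.29],[0,0,-0.328]]' --fingers '[0.5,0.5,0.5,0.5,0.5,0.5,0.5,0.5]'

```text
t: 15.6
tcp_pos: [416.6, -150.4, 115.5]
ee_rot: [-0.0, -0.013, 1.0, -0.0]
contact_force: [-0.1, 0.6, -0.5]
grip_width: 65.7
```

Run:
```python
from h import *
CO=np.array([490.,-328.5,0])
# look at the caddy from here on the way
p,d=vision.camera("wrist"); m=vision.camera_model("wrist")
np.savez("wc.npz",p=p,d=d,K=m["intrinsics"],E=m["extrinsics"])
for x in vision.outline_of("caddy","wrist"): print(x["conf"],x["extent"])
cv2.imwrite("pics/w9.png",p[:,:,::-1])
go(rw(-55,0,125,CY,CO),tool(CY,0))
# top refine
p,d=vision.camera("top"); m=vision.camera_model("top"); w=cloud(d,m["intrinsics"],m["extrinsics"])
hsv=cv2.cvtColor(p,cv2.COLOR_RGB2HSV)
for x in vision.outline_of("caddy","top"):
    l,t,r,b=map(int,x["extent"]); q=w[x["pixels"]]; z=q[:,2]
    q=q[(z>62)&(z<76)]
    if len(q)>50: print(x["conf"],x["extent"],cv2.minAreaRect(q[:,:2].astype(np.float32)))
```

```text
0.78 [135.0, 141.4, 262.9, 270.5]
0.57 [0.0, 201.1, 84.5, 277.6]
slide [-0.0184, -0.2492, -0.0117] ang [-0.0046, 0.0033, -0.3328]
0.96 [360.4, 221.8, 388.6, 271.9] ((490.0174255371094, -328.3887939453125), (129.71209716796875, 45.88672637939453), 10.53110408782959)
```

>>> send_rows --slide '[[-0.0015,-0.025,-0.002],[-0.004,-0.06,-0.004],[-0.007,-0.1,-0.006],[-0.01,-0.14,-0.008],[-0.013,-0.18,-0.01],[-0.016,-0.215,-0.0117],[-0.018,-0.24,-0.0117],[-0.0184,-0.2492,-0.0117]]' --angular '[[0,0,-0.03],[0,0,-0.08],[0,0,-0.13],[0,0,-0.18],[0,0,-0.23],[0,0,-0.28],[-0.004,0.003,-0.31],[-0.004,0.003,-0.328]]' --fingers '[0.5,0.5,0.5,0.5,0.5,0.5,0.5,0.5]'

```text
t: 16.47
tcp_pos: [435.4, -336.7, 124.2]
ee_rot: [-0.001, -0.094, 0.996, 0.001]
contact_force: [-0.1, -0.3, -0.3]
grip_width: 65.7
```

```bash
cat > chk.py <<'E'
from h import *
import sys
CY=np.radians(10.65); CO=np.array([490.,-328.4,0]); zl=float(sys.argv[1])
o,pp,r=obs(); print("tcp in caddy",R.from_euler('z',-CY).apply(pp-CO),"rot",(tool(CY,0).inv()*r).as_rotvec(),o["contact_force"])
p,d=vision.camera("top"); m=vision.camera_model("top"); w=cloud(d,m["intrinsics"],m["extrinsics"])
hsv=cv2.cvtColor(p,cv2.COLOR_RGB2HSV); c=R.from_euler('z',-CY).apply((w-CO).reshape(-1,3)).reshape(w.shape)
k=(abs(c[...,2]-zl)<5)&(c[...,0]>-20)&(c[...,0]<140)&(abs(c[...,1])<70)&(hsv[...,1]>60)
q=c[k]; print("lid top view: rect",k.sum(),cv2.minAreaRect(q[:,:2].astype(np.float32)),"far x",np.percentile(q[:,0],99),"y",np.percentile(q[:,1],[1,99]),"z",np.median(q[:,2]))
if len(sys.argv)>2: cv2.imwrite(sys.argv[2],cv2.resize(p[150:325,300:500,::-1],None,fx=3,fy=3,interpolation=cv2.INTER_CUBIC))
E
python3 chk.py 143 pics/t10.png; python3 pose.py
python3 - <<'E'
from h import *
CY=np.radians(10.65); CO=np.array([490.,-328.4,0])
go(rw(-55,0,90,CY,CO),tool(CY,0))
E
```

```text
tcp in caddy [-55.22917204   1.96731049 124.20936339] rot [-0.00120503  0.00150908 -0.00283496] [-0.12276719 -0.33168272 -0.33454304]
lid top view: rect 937 ((32.510772705078125, 3.528148651123047), (105.7848129272461, 66.27312469482422), 0.8791310787200928) far x 84.11034659027017 y [-28.88783254  35.6837574 ] z 141.82587882269556
force [ 0.759 -1.325 -0.646] grip 65.16707640466126 tcp [ 435.085 -336.462  124.061]
lid plane in tool: z=-0.007 x + 0.000 y + -18.05 n 21620 x [-54.805  30.408] y [-30.341  33.523]
slide [-0.001, -0.0056, 0.0451] ang [0.0063, -0.0046, 0.0041]
```

View pics/t10.png

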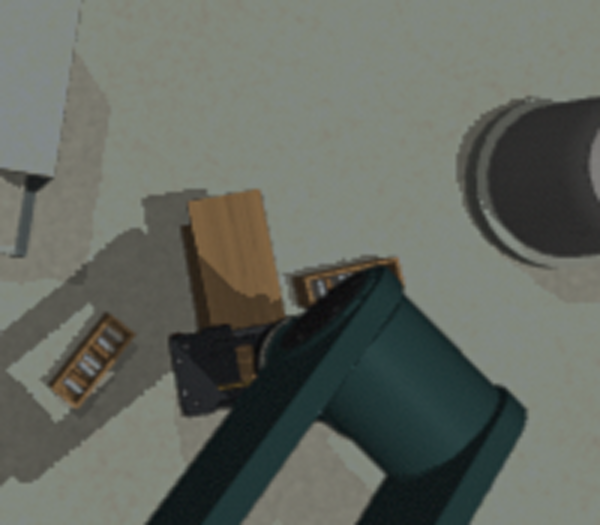

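The lid covers caddy C in the crop: lid centre at (240,265), small caddies B at (90,360) and A at (345,280), both clear. It sits about 3 mm off in +y, so I correct that and lower.

Run:
```python
from h import *
CY=np.radians(10.65); CO=np.array([490.,-328.4,0])
for z in (100,88,84.5): go(rw(-55,-1.2,z,CY,CO),tool(CY,0))
```

```text
slide [-0.001, -0.0072, 0.0318] ang [0.0063, -0.0046, 0.0041]
slide [-0.001, -0.0072, 0.0478] ang [0.0063, -0.0046, 0.0041]
slide [-0.001, -0.0073, 0.0525] ang [0.0063, -0.0046, 0.0041]
```

```bash
python3 - <<'E'
from h import *
CY=np.radians(10.65); CO=np.array([490.,-328.4,0])
for i in range(4):
    o,p,r=obs(); print(o["t"],p,R.from_euler('z',-CY).apply(p-CO),o["qd"].round(3)); 
    go(rw(-55,-1.2,88,CY,CO),tool(CY,0),p,r); vision.camera("wrist")
E
grep -n "def rw" -A3 h.py
```

```text
16.5667 [ 434.51741598 -334.64372483  123.86782434] [-55.68076271   4.11751062 123.86782434] [ 0.022 -0.017  0.043  0.01   0.009  0.02 ]
slide [-0.001, -0.0072, 0.0478] ang [0.0063, -0.0046, 0.0041]
16.6167 [ 434.02039196 -333.37606603  123.71818978] [-55.93495039   5.45518783 123.71818978] [ 0.012 -0.01   0.023  0.002  0.002  0.003]
slide [-0.0014, -0.0091, 0.0476] ang [0.0087, -0.0058, 0.0047]
16.6667 [ 433.79463171 -332.81238512  123.69732677] [-56.05264846   6.05088156 123.69732677] [ 0.006 -0.004  0.008 -0.002 -0.    -0.005]
slide [-0.0015, -0.0099, 0.0475] ang [0.0094, -0.0063, 0.0056]
16.7167 [ 433.77036596 -332.69607837  123.76291923] [-56.05500167   6.1696694  123.76291923] [ 0.002 -0.003  0.001 -0.002 -0.003 -0.006]
slide [-0.0015, -0.01, 0.0476] ang [0.0091, -0.0063, 0.0066]
12:def rw(x,y,z,yaw=None,o=None):
13-    a=RY if yaw is None else yaw; o=RO if o is None else o
14-    return o+R.from_euler('z',a).apply([x,y,z])
15-def tool(yaw,lean=0):   # lean: tips inward along yaw's x, radians
```

The arm was still settling during that reading. I redo the correction from the settled pose, aiming for TCP y = 0.

>>> send_rows --slide '[[-0.0007,-0.004,0.008],[-0.0015,-0.0083,0.017],[-0.0015,-0.0083,0.026],[-0.0015,-0.0083,0.034],[-0.0015,-0.0083,0.034],[-0.0015,-0.0083,0.034],[-0.0015,-0.0083,0.034],[-0.0015,-0.0083,0.034]]' --angular '[[0.009,-0.006,0.006],[0.009,-0.006,0.006],[0.009,-0.006,0.006],[0.009,-0.006,0.006],[0.009,-0.006,0.006],[0.009,-0.006,0.006],[0.009,-0.006,0.006],[0.009,-0.006,0.006]]' --fingers '[0.5,0.5,0.5,0.5,0.5,0.5,0.5,0.5]'

```text
t: 17.43
tcp_pos: [436.7, -341.0, 98.8]
ee_rot: [0.001, -0.093, 0.996, -0.001]
contact_force: [0.0, 0.5, -0.6]
grip_width: 65.5
```

```bash
python3 chk.py 116; python3 pose.py; python3 chk.py 116;  python3 - <<'E'
from h import *
CY=np.radians(10.65); CO=np.array([490.,-328.4,0])
for z in (88,84.5): go(rw(-55,0,z,CY,CO),tool(CY,0))
E
```

```text
tcp in caddy [-54.74525453  -2.48340832  98.79151682] rot [ 0.00213718 -0.00094821  0.00037602] [ 0.03820795  0.5094422  -0.62912536]
lid top view: rect 930 ((32.99859619140625, -1.9870376586914062), (105.60492706298828, 66.99335479736328), 0.44958600401878357) far x 84.76627129103572 y [-33.6400133   30.89774489] z 116.41801303857663
force [ 0.304 -0.563 -0.428] grip 65.34038281877989 tcp [ 436.725 -341.037   98.908]
lid plane in tool: z=-0.006 x + 0.002 y + -18.28 n 21645 x [-55.062  30.187] y [-32.252  31.616]
tcp in caddy [-54.72024666  -2.56098099  98.9245134 ] rot [ 0.00239663 -0.0010928   0.00038166] [ 0.12958207  0.03478445 -0.51920503]
lid top view: rect 920 ((32.936614990234375, -1.5682563781738281), (105.68061065673828, 67.40107727050781), 0.3319235146045685) far x 84.51236199241433 y [-33.96923722  30.71614243] z 116.55086825247291
slide [0.0004, 0.0034, 0.0146] ang [-0.0047, 0.0022, -0.0008]
slide [0.0004, 0.0034, 0.0192] ang [-0.0047, 0.0022, -0.0008]
```

>>> send_rows --slide '[[0,0.0021,0.003],[0,0.0021,0.006],[0,0.0021,0.009],[0,0.0021,0.012],[0,0.0021,0.015],[0,0.0021,0.0175],[0,0.0021,0.019],[0,0.0021,0.019]]' --angular '[[-0.004,0.002,0],[-0.004,0.002,0],[-0.004,0.002,0],[-0.004,0.002,0],[-0.004,0.002,0],[-0.004,0.002,0],[-0.004,0.002,0],[-0.004,0.002,0]]' --fingers '[0.5,0.5,0.5,0.5,0.5,0.5,0.5,0.5]'

```text
t: 18.25
tcp_pos: [436.1, -339.1, 84.0]
ee_rot: [-0.0, -0.093, 0.996, 0.0]
contact_force: [0.3, 0.3, -0.3]
grip_width: 65.4
```

>>> send_rows --slide '[[0,0,0.0007],[0,0,0.0014],[0,0,0.0018],[0,0,0.0021],[0,0,0.0021],[0,0,0.0021],[0,0,0.0021],[0,0,0.0021]]' --angular '[[0,0,0],[0,0,0],[0,0,0],[0,0,0],[0,0,0],[0,0,0],[0,0,0],[0,0,0]]' --fingers '[0.5,0.5,0.5,0.5,0.5,0.5,0.5,0.5]'

```text
t: 18.92
tcp_pos: [436.3, -339.3, 82.8]
ee_rot: [-0.0, -0.093, 0.996, 0.0]
contact_force: [0.3, 0.1, -1.3]
grip_width: 65.7
```

```bash
python3 chk.py 75; python3 pose.py
```

```text
tcp in caddy [-54.80694695  -0.78858515  82.82475718] rot [-6.65267107e-05  2.00623127e-04  3.04466737e-04] [ 0.30543253  0.07976894 -1.29594498]
force [-0.55   0.796  0.308] grip 65.48455335334009 tcp [ 436.291 -339.314   82.842]
lid plane in tool: z=-0.006 x + 0.001 y + -18.25 n 21641 x [-55.072  30.198] y [-32.238  31.627]Traceback (most recent call last):
  File "chk.py", line 8, in <module>
    q=c[k]; print("lid top view: rect",k.sum(),cv2.minAreaRect(q[:,:2].astype(np.float32)),"far x",np.percentile(q[:,0],99),"y",np.percentile(q[:,1],[1,99]),"z",np.median(q[:,2]))
                                                                                                   ~~~~~~~~~~~~~^^^^^^^^^^^
    return _quantile_unchecked(
        a, q, axis, out, overwrite_input, method, keepdims, weights)
    return _ureduce(a,
                    func=_quantile_ureduce_func,
    ...<5 lines>...
                    overwrite_input=overwrite_input,
                    method=method)
    r = func(a, **kwargs)
    result = _quantile(arr,
                       quantiles=q,
    ...<2 lines>...
                       out=out,
                       weights=wgt)
    slices_having_nans = np.isnan(arr[-1, ...])
                                  ~~~^^^^^^^^^
IndexError: index -1 is out of bounds for axis 0 with size 0
```

My sign was wrong: the lid's underside is 13 mm *above* the TCP, so it should touch at TCP z of about 57. It's still held 26 mm above the rim, so I keep lowering.

>>> send_rows --slide '[[0,0,0.004],[0,0,0.009],[0,0,0.014],[0,0,0.019],[0,0,0.024],[0,0,0.028],[0,0,0.0305],[0,0,0.0305]]' --angular '[[0,0,0],[0,0,0],[0,0,0],[0,0,0],[0,0,0],[0,0,0],[0,0,0],[0,0,0]]' --fingers '[0.5,0.5,0.5,0.5,0.5,0.5,0.5,0.5]'

```text
t: 19.68
tcp_pos: [436.0, -339.1, 59.4]
ee_rot: [-0.0, -0.093, 0.996, 0.0]
contact_force: [-0.5, -0.6, -0.8]
grip_width: 65.2
```

```bash
python3 chk.py 78; python3 pose.py
```

```text
tcp in caddy [-55.0610026   -0.50841817  59.36450916] rot [-0.00083158  0.00079421  0.00030394] [-0.51942121 -0.61504719 -0.78444925]
lid top view: rect 823 ((32.887107849121094, 0.6029434204101562), (105.40104675292969, 66.80712127685547), 0.667461097240448) far x 83.98814073728416 y [-31.67091695  32.89903634] z 77.03741091634082
force [-0.099  0.502  0.232] grip 65.36670789886725 tcp [ 436.123 -339.168   59.641]
lid plane in tool: z=-0.006 x + 0.002 y + -18.47 n 21622 x [-55.158  29.997] y [-32.413  31.516]
```

>>> send_rows --slide '[[0,0,0.0005],[0,0,0.001],[0,0,0.0015],[0,0,0.002],[0,0,0.0025],[0,0,0.0028],[0,0,0.0028],[0,0,0.0028]]' --angular '[[0,0,0],[0,0,0],[0,0,0],[0,0,0],[0,0,0],[0,0,0],[0,0,0],[0,0,0]]' --fingers '[0.5,0.5,0.5,0.5,0.5,0.5,0.5,0.5]'

```text
t: 20.45
tcp_pos: [436.3, -339.3, 57.8]
ee_rot: [-0.0, -0.093, 0.996, 0.0]
contact_force: [0.2, 0.2, 0.4]
grip_width: 65.3
```

>>> send_rows --slide '[[0,0,0.0003],[0,0,0.0006],[0,0,0.0009],[0,0,0.0012],[0,0,0.0012],[0,0,0.0012],[0,0,0.0012],[0,0,0.0012]]' --angular '[[0,0,0],[0,0,0],[0,0,0],[0,0,0],[0,0,0],[0,0,0],[0,0,0],[0,0,0]]' --fingers '[0.5,0.5,0.5,0.5,0.5,0.5,0.5,0.5]' --grip_force 10

```text
t: 21.12
tcp_pos: [436.3, -339.3, 57.1]
ee_rot: [-0.0, -0.093, 0.996, -0.0]
contact_force: [-0.8, 0.7, 2.5]
grip_width: 66.0
```

```bash
python3 chk.py 76; python3 pose.py
```

```text
tcp in caddy [-54.79436924  -0.81376853  57.06599167] rot [3.16287893e-05 1.58969894e-04 2.38908605e-04] [-0.82404394  0.66988395  2.48754068]
lid top view: rect 844 ((32.80288314819336, 0.04651641845703125), (105.95861053466797, 66.45482635498047), 0.3427031934261322) far x 84.19120237132789 y [-32.33262036  32.04986054] z 75.26089439522819
force [-1.172  0.864  2.488] grip 66.12817454990468 tcp [ 436.272 -339.296   57.032]
lid plane in tool: z=0.000 x + 0.001 y + -18.29 n 21641 x [-54.757  30.11 ] y [-32.308  31.603]
```

Contact with the rim: 2.5 N upward, lid top at 75 mm, lid centred and flat. Release slowly to 0.93; A and B are both clear of the fingers.

>>> send_rows --slide '[[0,0,0],[0,0,0],[0,0,0],[0,0,0],[0,0,0],[0,0,0],[0,0,0],[0,0,0]]' --angular '[[0,0,0],[0,0,0],[0,0,0],[0,0,0],[0,0,0],[0,0,0],[0,0,0],[0,0,0]]' --fingers '[0.78,0.82,0.86,0.9,0.93,0.95,0.95,0.95]'

```text
t: 21.88
tcp_pos: [436.2, -339.3, 56.9]
ee_rot: [-0.0, -0.093, 0.996, 0.0]
contact_force: [-0.1, -1.1, -0.4]
grip_width: 83.5
```

```bash
python3 chk.py 76; python3 pose.py
```

```text
tcp in caddy [-54.83864229  -0.77666392  56.90346166] rot [-0.00011772  0.00026146  0.000295  ] [-0.12318474 -1.08242345 -0.43577229]
lid top view: rect 856 ((32.885414123535156, 0.1368865966796875), (105.46400451660156, 67.01951599121094), 0.03410209342837334) far x 84.55414565588232 y [-32.40831045  32.09173301] z 75.47273579062868
force [-0.797  0.79   0.193] grip 82.99228961592387 tcp [ 436.248 -339.283   56.922]
lid plane in tool: z=-0.000 x + 0.001 y + -18.41 n 21891 x [-56.791  30.081] y [-32.274  31.584]
```

>>> send_rows --slide '[[0,0,-0.01],[0,0,-0.03],[0,0,-0.06],[0,0,-0.1],[0,0,-0.15],[0,0,-0.2],[0,0,-0.22],[0,0,-0.22]]' --angular '[[0,0,0],[0,0,0],[0,0,0],[0,0,0],[0,0,0],[0,0,0],[0,0,0],[0,0,0]]' --fingers '[0.95,0.95,0.95,0.95,0.95,0.95,0.95,0.95]'

```text
t: 22.65
tcp_pos: [438.5, -341.4, 227.2]
ee_rot: [0.003, -0.093, 0.996, -0.003]
contact_force: [0.3, -0.9, -0.6]
grip_width: 83.2
```

>>> send_rows --slide '[[0,0.03,0],[0,0.07,0],[0,0.11,0],[0,0.15,0],[0,0.19,0],[0,0.23,0],[0,0.25,0],[0,0.25,0]]' --angular '[[0,0,0],[0,0,0],[0,0,0],[0,0,0],[0,0,0],[0,0,0],[0,0,0],[0,0,0]]' --fingers '[0.95,0.95,0.95,0.95,0.95,0.95,0.95,0.95]'

```text
t: 23.32
tcp_pos: [399.3, -151.5, 220.8]
ee_rot: [-0.002, -0.094, 0.996, 0.002]
contact_force: [-0.2, -0.4, 0.1]
grip_width: 83.6
```

Run:
```python
from h import *
CY=np.radians(10.65); CO=np.array([490.,-328.4,0])
p,d=vision.camera("top"); m=vision.camera_model("top"); w=cloud(d,m["intrinsics"],m["extrinsics"])
c=R.from_euler('z',-CY).apply((w-CO).reshape(-1,3)).reshape(w.shape)
k=(abs(c[...,2]-75)<5)&(abs(c[...,0])<130)&(abs(c[...,1])<60); q=c[k]
print(cv2.minAreaRect(q[:,:2].astype(np.float32)),np.median(q[:,2])); A=np.c_[q[:,:2],np.ones(len(q))]; print("tilt",np.linalg.lstsq(A,q[:,2],rcond=None)[0])
for n,(l,t,r,b,lo,hi) in dict(jar=(122,222,165,254,100,140),tin=(248,130,293,178,330,400)).items():
    q=w[t:b,l:r].reshape(-1,3); q=q[(q[:,2]>lo)&(q[:,2]<hi)]; print(n,cv2.minAreaRect(q[:,:2].astype(np.float32))[0])
s,_=vision.camera("scene")
for l in ["paper_cups","mug"]: print(l,[(x["conf"],x["extent"]) for x in vision.outline_of(l,"scene")])
cv2.imwrite("pics/end.png",np.hstack([s[140:320,100:400,::-1],cv2.resize(p[150:330,300:500,::-1],(200,180))]))
```

```text
((0.8567047119140625, -0.5612258911132812), (170.17076110839844, 66.83027648925781), 0.024616271257400513) 75.16645994340091
tilt [3.24627551e-04 3.76882492e-03 7.51937451e+01]
jar (501.61602783203125, 334.3962707519531)
tin (693.044189453125, -38.49123001098633)
paper_cups [(0.76, [247.1, 226.2, 275.5, 274.0]), (0.7, [155.0, 218.9, 191.7, 257.6])]
mug [(0.78, [328.6, 228.1, 352.4, 262.8])]
```

View pics/end.png

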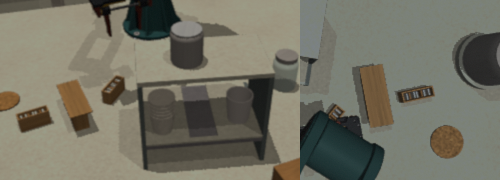

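The lid lies on caddy C (at (75,105) in the left half, (376,95) in the right). The recess is empty, the bystanders are where they were, and the arm is clear. Handing in.

```bash
python3 -c "
from cell import close_job; print(close_job())"
```

```text
the job is handed in; nothing more can be done
None
```

The lid is on the 130 x 44 mm caddy and the job is handed in, at about 23 s of the 58 s allowed; it gave no verdict.

I pressed on the lid with the leaning tool and dragged it out in several strokes until it hung about 66 mm over the riser's front edge. I then gripped the hanging end by its two long sides with the tool pointing down. I carried it level to the caddy and let go only once it was pressing on the rim with about 2.5 N.

**Last checks (top camera):**
- **Lid:** its centre is 0.9 mm along and 0.6 mm across from the caddy's centre as measured before the lid was laid on it. It is turned less than 0.01 rad from the caddy, tilted about 0.004 rad, and its top is at 75 mm.
- **Bystanders:** the jar, tin, paper cups and mug show no shift beyond about 2 mm or 2 pixels. The caddy itself is hidden under the lid, so its own position was not measured again after the release.
- **Arm:** clear of everything.

**What went wrong on the way:**
- On the first reach under the deck the gripper touched the deck with about 5 N, and joint 5 sat at its lower limit of 0.2 rad. Readings went down to 0.197, so a strict range check could count that against the run.
- One pulling stroke slipped and had to be repeated.
- I first worked out the release height with the wrong sign. The height check showed the lid still held 26 mm above the rim, so I lowered it before letting go.

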